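# Tip the vials off the sorting board and tray the gauze

### The job

Clear the sorting board: lift it by its blue handle so that the two glass vials roll off into the white trough behind it while the flat gauze pack stays on the board, then let the board back down and put the pack from the board flat into the empty enamel tray. Do not touch the vials with the gripper, and leave the tray where it stands.

Things in the scene. Friction and masses are not known exactly. Their poses are not given: they have to be found in the camera images.
- board (a joint): Hinged steel board, 272 mm wide, 155 mm from back lip (14 mm high, at the handle side) to hinge. Angle in rad: 0 = down, sloping 0.035 down to the handle; grows as the handle rises; stop at 0.5. Past about 0.05 the vials roll over the hinge edge into the trough; the gauze stays by friction at every angle. Sinks back under its weight when let go; 1 to 5 N lift it. Side lips 10 mm high.
- board_handle (a point): Middle of the blue handle bar: round, 11 mm thick, 108 mm long, parallel to the hinge, 42 mm outside the lip on the robot's side of the board, about 58 mm above the trolley when down, nothing beneath it. It can turn between the fingers. Axes turn with the board: y along the bar, x towards the hinge.
- board_hinge (a point): Middle of the board's hinge line at the far edge of the board, 50 mm above the trolley top, 200 mm from the handle bar. Axes turn with the board: y along the hinge, x from the handle to the trough, z out of the board's top.
- trough (a point): Centre of the inner floor of the white trough, 6 mm above the trolley; fixed to the stand. x points from the board to the trough, y along the trough, z up. Inside 82 mm (x) by 264 mm (y); near wall 36 mm, far wall 72 mm high above the floor. The trough's floor centre is 55 mm past the hinge line.
- vial_1_center (a point): Centre of one amber glass vial with a metal cap, 22 mm diameter, 51 mm long, lying on the board parallel to the hinge. y is its axis.
- vial_2_center (a point): Centre of the other amber vial, same kind.
- gauze_center (a point): Centre of the flat gauze pack that lies on the board (white with a green band, 54 x 78 x 9 mm: x 54, y 78, z 9), beside or between the vials, its long side roughly at right angles to the hinge. (A second pack of the same kind lies on the trolley: not this one.)
- tray: Empty shallow enamel tray, cream with dark blue rim, 289 (x) x 209 (y) x 46 mm high; origin at the centre of its underside, z up. Inner floor 2 mm above the origin, 260 x 180 mm. Stands loose on the trolley to the left of the stand.

How it is judged:
On the way:
1. both vials lie in the trough and the gauze pack is still on the board (x of vial_1_center in the frame of trough between -0.042 and 0.042 m and y of vial_1_center in the frame of trough between -0.133 and 0.133 m and z of vial_1_center in the frame of trough between -0.005 and 0.042 m and x of vial_2_center in the frame of trough between -0.042 and 0.042 m and y of vial_2_center in the frame of trough between -0.133 and 0.133 m and z of vial_2_center in the frame of trough between -0.005 and 0.042 m and x of gauze_center in the frame of board_hinge between -0.157 and 0.02 m and y of gauze_center in the frame of board_hinge between -0.133 and 0.133 m and z of gauze_center in the frame of board_hinge between -0.005 and 0.025 m), for 0.2 s.
At the end, for the whole second after the job is handed in: Both vials lie in the trough, the board is down on its rests (within 0.03 rad), and the gauze pack from the board lies flat (within 10 degrees) on the floor of the enamel tray, its centre within 115 mm (along) and 75 mm (across) of the tray's centre; vials and pack are at rest (x of vial_1_center in the frame of trough between -0.042 and 0.042 m and y of vial_1_center in the frame of trough between -0.133 and 0.133 m and z of vial_1_center in the frame of trough between -0.005 and 0.042 m and x of vial_2_center in the frame of trough between -0.042 and 0.042 m and y of vial_2_center in the frame of trough between -0.133 and 0.133 m and z of vial_2_center in the frame of trough between -0.005 and 0.042 m and x of gauze_center in the frame of tray between -0.115 and 0.115 m and y of gauze_center in the frame of tray between -0.075 and 0.075 m and z of gauze_center in the frame of tray between -0.002 and 0.02 m and linear speed of each of vial_1, vial_2, gauze below 0.03 m/s and angle between gauze_center's own z axis and vertical below 0.17 rad and value of joint board below 0.03 rad); the robot touches nothing.
It fails at once if the gripper touched a vial (contact force between the fingers and vial_1 above 0.5 N or contact force between the fingers and vial_2 above 0.5 N).
It fails at once if the tray was shifted by more than 30 mm (distance of tray from where it was at the start of the episode above 0.03 m).
It also fails if it takes over 58 s, if anything falls off the work surface, if the arm or the gripper's body presses on something with over 40 N, if the wrist force passes 120 N, or if a joint passes its speed limit or range.

### The arm

A 6-joint arm with a two-finger parallel gripper is mounted at the origin on a cart in front of the work surface, level with it; the furniture and walls round the work are solid. World frame = base frame: x ahead of the robot, y to its left, z up, the work surface at z = 0. Lengths are in m, angles in rad, forces in N, time in s.
With the tool pointing down it reaches from about 0.275 to 0.875 m from the base axis. Payload 12.5 kg.
Tool frame: the origin (TCP) lies on the centre line of the jaws, within the pads' length; the fingertips stand r.finger_overhang ahead of it and the grasp point (between the pads) lies 3 mm ahead of it (r.finger_overhang is the distance from the TCP to the fingertips, in m); z points along the fingers, y is the line along which they close (so a half turn about z gives the same grasp; the last joint's range is limited). The gripper opens to 85 mm and grips with 20 to 120 N. Pads are 22 mm wide; open, the fingers measure 114 mm over their backs; the gripper's body (76 mm by 85 mm) begins 54 mm behind the grasp point. The pads swing forward as they close: fully open they stand 13 mm farther back than shut.
Start: joints at [1.199, 0.351, 1.652, -0, 1.139, -0.085], TCP at [0.156, 0.528, 0.253] pointing down, gripper open.
Joint ranges: [-2.75, 2.75], [-0.79, 2.1], [0.01, 2.65], [-1.57, 4.71], [0.07, 3.14], [-2.87, 2.87]. Speed limits (rad/s): [2.22, 2.22, 2.79, 3.14, 3.14, 3.14].

### API

Orientations are given as a unit quaternion [x, y, z, w].
In Python, from cell import r, optics gives the robot as it stands. The module is installed in compiled form; this text tells all that it offers. Calls block until the motion is done:
- r.move_to(position, orientation): joint-space move of the TCP to a pose.
- r.move_linear(position, rot=None, vel=0.15): straight line of the TCP; rot=None keeps the orientation; vel is the mean speed in m/s.
- r.set_joints(angles): joint-space move.
- r.set_gripper(opening, squeeze=None): opening from 0.0 (shut) to 1.0 (fully open); squeeze is the grip in N (None keeps the last); returns when the fingers have stopped.
- r.sleep(seconds).
- r.inverse_kinematics(position, orientation): joint angles nearest the present ones, or None.
- optics.get_image(name): name is "side" or "top" or "wrist"; returns a dict with "pixels" (384x512x3 uint8, red, green, blue), "depth" (384x512 float32, m along the optical axis (not along the pixel's ray), 0 where there is no reading), "fx", "fy", "cx", "cy" (pixels), "camera_from_world" (4x4, takes a point from world to camera coordinates); the wrist camera has in their place "mount" (4x4, takes a point from camera to tool coordinates, whose origin is the TCP and whose axes are the flange's). Camera axes: x right, y down, z forward; pixel columns grow to the right and rows downward; lengths in m; the calibration is good to about 2 mm. A picture is of the moment at which its call begins: read the wrist's pose just before it.
A pose or a line that the arm cannot do raises r.PlanningError and nothing moves.
- r.hand_in(): hands the job in; it is judged then, once.
Readings, each from a call of its own:
- r.current_t(): time.
- r.current_q(): joint angles.
- r.current_qvel(): joint speeds.
- r.current_effort(): joint torques, N m.
- r.current_tool_pos(): TCP position.
- r.current_ee_rot(): TCP orientation.
- r.current_contact_force(): force on the tool from outside, world axes, zero at the start.
- r.current_torque(): the same for the moment, N m.
- r.current_opening(): opening from 0.0 (shut) to 1.0 (fully open).
- r.current_finger_force(): force on a finger pad.
Only numpy, scipy, OpenCV 4.12 (cv2) and the standard library are available. Lean on these libraries where they do the work, as an engineer would, in place of code of your own. Each camera call takes 0.05 s, during which the arm holds its last target. There are 200 camera calls.

## Working session

There is one attempt and no reset: what is moved stays moved. The work goes in short steps, each a Python script; the robot and the scene stay as the last script left them, time stands still between calls to the robot, and variables do not carry over. Pictures are saved under pics/ and viewed, at most 10 in all, crops included, and the job is handed in when it is done.

```bash
mkdir -p pics; cat > h.py <<'E'
import numpy as np, cv2
from cell import r, optics
def snap(n,f=None):
    T=None
    if n=="wrist":
        p=r.current_tool_pos();q=r.current_ee_rot()
    im=optics.get_image(n)
    if n=="wrist":
        from scipy.spatial.transform import Rotation as R
        T=np.eye(4);T[:3,:3]=R.from_quat(q).as_matrix();T[:3,3]=p
        im["w"]=T@im["mount"]
    else: im["w"]=np.linalg.inv(im["camera_from_world"])
    if f: cv2.imwrite("pics/"+f,im["pixels"][:,:,::-1])
    return im
def cloud(im):
    d=im["depth"];v,u=np.mgrid[:d.shape[0],:d.shape[1]]
    P=np.stack([(u-im["cx"])/im["fx"]*d,(v-im["cy"])/im["fy"]*d,d],-1)
    W=P@im["w"][:3,:3].T+im["w"][:3,3]; W[d==0]=np.nan
    return W
def ray(im,u,v,z):
    d=im["w"][:3,:3]@np.array([(u-im["cx"])/im["fx"],(v-im["cy"])/im["fy"],1]);o=im["w"][:3,3]
    return o+d*(z-o[2])/d[2]
E
python3 - <<'E'
from h import *
a=snap("top","top.png");b=snap("side","side.png")
cv2.imwrite("pics/both.png",cv2.resize(np.vstack([a["pixels"],b["pixels"]])[:,:,::-1],None,fx=.78,fy=.78))
print(r.current_t(),r.current_ee_rot(),r.finger_overhang,a["w"],b["w"],a["fx"])
E
```

```text
0.1 [ 1.42912164e-01  9.89735245e-01 -4.95797375e-04 -1.07075149e-04] 0.022 [[ 0.02091585 -0.9959529   0.08740909  0.47512913]
 [-0.99926439 -0.02363586 -0.03019989  0.21658612]
 [ 0.03214366 -0.08671314 -0.99571463  1.02415071]
 [ 0.          0.          0.          1.        ]] [[ 0.99997227 -0.0030454  -0.00679551  0.59270299]
 [ 0.00326847 -0.6404614   0.76798341 -0.44664963]
 [-0.00669108 -0.76798433 -0.64043368  0.61060986]
 [ 0.          0.          0.          1.        ]] 495.639162661178
```

View pics/top.png

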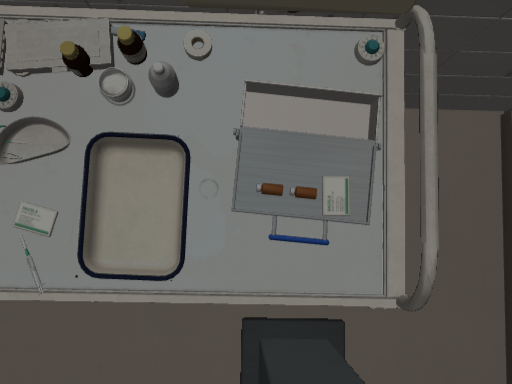

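View pics/side.png

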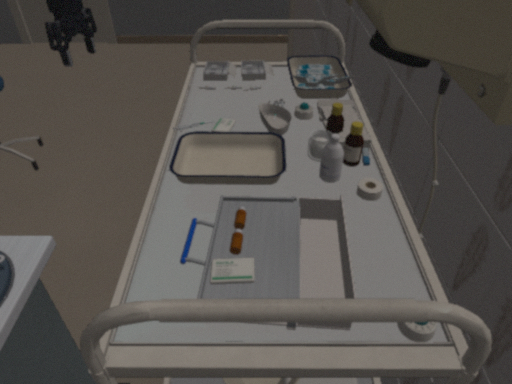

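The top view shows the handle at about (299,239), vials at (271,189) and (305,192), the gauze at (336,196), the trough at (310,112) and the tray at (135,206). The side view agrees. The second pack, at (36,219), is the wrong one. Next I'll measure these.

```bash
python3 - <<'E'
from h import *
a=snap("top");W=cloud(a);px=a["pixels"];hsv=cv2.cvtColor(px,cv2.COLOR_RGB2HSV)
def blob(m,box,name,z,n=3):
    x0,y0,x1,y1=box;M=np.zeros(m.shape,np.uint8);M[y0:y1,x0:x1]=m[y0:y1,x0:x1]*255
    cs,_=cv2.findContours(M,cv2.RETR_EXTERNAL,cv2.CHAIN_APPROX_NONE)
    for c in sorted(cs,key=cv2.contourArea)[::-1][:n]:
        if cv2.contourArea(c)<15: continue
        B=cv2.boxPoints(cv2.minAreaRect(c));P=np.array([ray(a,*q,z) for q in B])
        mm=np.zeros(m.shape,np.uint8);cv2.drawContours(mm,[c],-1,1,-1)
        ctr=P.mean(0);e=P[1]-P[0],P[2]-P[1]
        print(name,cv2.contourArea(c),"px",B.mean(0),"ctr",ctr.round(4),"sides",[(round(np.linalg.norm(k),4),round(float(np.degrees(np.arctan2(k[1],k[0]))),1)) for k in e],"medz",np.nanmedian(W[mm>0],0).round(4))
H,S,V=[hsv[:,:,i].astype(int) for i in range(3)]
blue=(H>100)&(H<130)&(S>120)
blob(blue,(260,225,335,250),"handle",.058,1)
blob(((H<15)|(H>170))&(S>120),(240,170,325,205),"vial",.068)
print(V[196,336],S[196,336],V[160,300],S[160,300],V[206,135])
blob((V>V[160,300]+35)|((H>50)&(H<90)&(S>80)),(310,165,360,222),"gauze",.063,1)
blob(blue,(70,120,200,290),"tray",.046,1)
for n,(u,v) in dict(hingeL=(238,129),hingeR=(374,139),handL=(234,211),handR=(368,221)).items(): print(n,ray(a,u,v,.05).round(4),W[v-1:v+2,u-1:u+2].mean((0,1)).round(4))
cv2.imwrite("pics/crop.png",cv2.resize(px[70:260,220:400,::-1],None,fx=3.1,fy=3.1,interpolation=cv2.INTER_CUBIC))
E
```

```text
handle 231.0 px [298.45923 239.3916 ] ctr [0.4593 0.09   0.058 ] sides [(np.float64(0.0097), -5.0), (np.float64(0.1162), -94.7)] medz [0.4593 0.0916 0.0634]
vial 180.5 px [271.599   189.00992] ctr [0.5556 0.1448 0.068 ] sides [(np.float64(0.0192), -4.6), (np.float64(0.0414), -94.4)] medz [0.5551 0.1444 0.0706]
vial 179.0 px [305.5     192.49998] ctr [0.5504 0.0788 0.068 ] sides [(np.float64(0.0192), -5.0), (np.float64(0.0413), -94.4)] medz [0.55  0.079 0.071]
136 13 102 8 127
gauze 33.0 px [346.5 195.5] ctr [ 0.5468 -0.0026  0.063 ] sides [(np.float64(0.002), -88.6), (np.float64(0.0647), -179.8)] medz [ 0.5479 -0.0032  0.06  ]
tray 14493.0 px [133.6723  206.39847] ctr [0.5187 0.4131 0.046 ] sides [(np.float64(0.2839), -0.3), (np.float64(0.2093), -91.7)] medz [0.5175 0.4201 0.0048]
hingeL [0.6755 0.2126 0.05  ] [0.6788 0.2125 0.0339]
hingeR [ 0.6627 -0.0606  0.05  ] [ 0.6609 -0.058   0.0592]
handL [0.5121 0.2167 0.05  ] [0.5131 0.2167 0.0218]
handR [ 0.4982 -0.0485  0.05  ] [ 0.4979 -0.0459  0.0595]
```

View pics/crop.png

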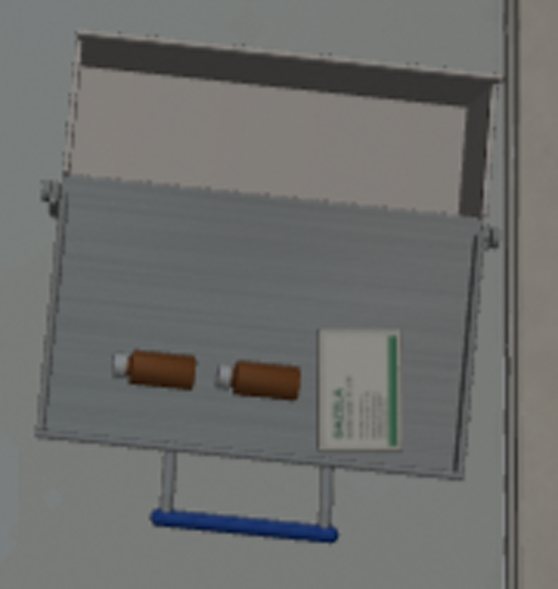

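The crop shows both vials lying parallel to the hinge. The gauze spans crop x 318–401 and y 330–450, so it sits beside vial 2 with a gap of about 5 mm. The board yaw is about -4.8°. The handle-to-hinge distance and the object sizes match what was given, so I'll grasp the handle.

```bash
cat >> h.py <<'E'
def down(b):
    "tool down, closing line at world angle b (deg), whichever half turn keeps joint 6 small"
    return [np.array([np.cos(a),np.sin(a),0,0]) for a in (np.radians((b+90)/2),np.radians((b+270)/2))]
def best(p,b):
    c=[(abs(q[5]),i) for i,o in enumerate(down(b)) if (q:=r.inverse_kinematics(list(p),list(o))) is not None]
    return list(down(b)[min(c)[1]])
yaw=np.radians(-4.8);ax=np.array([np.cos(yaw),np.sin(yaw)])
E
python3 - <<'E'
from h import *
bar=np.array([.4593,.090]);p=[*bar,.16]
o=best(p,-4.8);print(o,r.inverse_kinematics(p,o))
r.set_gripper(.42,20)
r.move_to(p,o);print(r.current_t(),r.current_tool_pos())
r.move_linear([*bar,.061],vel=.08);print(r.current_contact_force())
snap("wrist","w1.png")
r.set_gripper(0.0,25)
print(r.current_t(),r.current_tool_pos(),r.current_opening(),r.current_finger_force(),r.current_contact_force())
E
```

```text
[np.float64(0.7360970871197343), np.float64(0.6768759696826607), np.float64(0.0), np.float64(0.0)] [ 9.39828777e-02  3.34670525e-01  1.94555556e+00 -4.44089210e-16
  8.61366568e-01  1.77758682e-01]
2.6333 [0.4593524  0.09059978 0.16015009]
[-1.14121149 -0.71379554  0.60221385]
4.4083 [0.46011909 0.0899888  0.06135987] 0.11879413778118621 24.8778435587883 [ 3.97425672 -0.38451995  0.44219109]
```

The jaws stopped at 10 mm, which matches the bar. I'll lift it along its arc in small steps.

```bash
python3 - <<'E'
from h import *
p0=np.array(r.current_tool_pos())
f=lambda t:(-.2*np.cos(t-.035)-.015*np.sin(t-.035),.2*np.sin(t-.035)+.015*np.cos(t-.035))
for t in (.05,.08,.11,.15,.2):
    dx=f(t)[0]-f(0)[0];dz=f(t)[1]-f(0)[1]
    r.move_linear([*(p0[:2]+dx*ax),p0[2]+dz],vel=.025);r.sleep(.3)
    print(t,r.current_t(),r.current_opening(),np.round(r.current_contact_force(),1))
r.sleep(.5)
snap("top","t2.png");snap("side","s2.png")
i=np.hstack([cv2.imread("pics/t2.png")[70:270,200:400],cv2.imread("pics/s2.png")[160:360,170:370]])
cv2.imwrite("pics/c2.png",cv2.resize(i,None,fx=2,fy=2));np.save("p0.npy",p0)
E
```

```text
0.05 5.275 0.11623410390670204 [ 8.7 -2.6 -3.3]
0.08 5.9667 0.11508508513058942 [12.2 -4.1 -3.9]
0.11 6.6583 0.11717015955177472 [16.3 -4.3 -6.2]
0.15 7.425 0.11559652055849653 [22. -6. -6.]
0.2 8.2667 0.11601598272233833 [ 30.3  -6.7 -10.3]
```

View pics/c2.png

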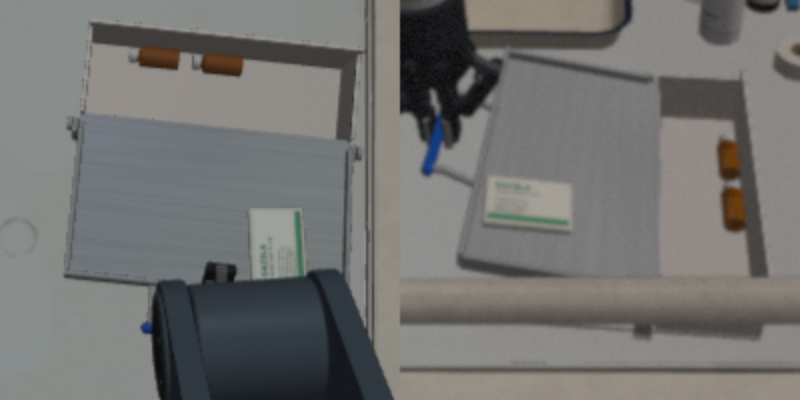

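The picture shows both vials lying in the trough, at crop (158,57) and (220,64), and the gauze still on the board. I'll lower the board, release it and pull back, then look again.

```bash
python3 - <<'E'
from h import *
p0=np.load("p0.npy")
f=lambda t:(-.2*np.cos(t-.035)-.015*np.sin(t-.035),.2*np.sin(t-.035)+.015*np.cos(t-.035))
for t in (.15,.1,.05,0):
    dx=f(t)[0]-f(0)[0];dz=f(t)[1]-f(0)[1]
    r.move_linear([*(p0[:2]+dx*ax),p0[2]+dz-(.001 if t==0 else 0)],vel=.03)
print(np.round(r.current_contact_force(),1))
r.set_gripper(.42,20);r.sleep(.2)
r.move_linear([*p0[:2],.2],vel=.12)
# step aside, towards the tray, to clear the top view
p=[.45,.25,.25];r.move_to(p,best(p,90))
a=snap("top","t3.png");W=cloud(a);px=a["pixels"];hsv=cv2.cvtColor(px,cv2.COLOR_RGB2HSV)
H,S,V=[hsv[:,:,i].astype(int) for i in range(3)]
print(r.current_t(),np.median(V[140:170,260:350]))
M=np.zeros(V.shape,np.uint8);b=(slice(165,222),slice(310,362))
M[b]=(((V>np.median(V[150:165,300:350])+15)|((H>50)&(H<90)&(S>60)))[b]*255)
M=cv2.morphologyEx(M,cv2.MORPH_CLOSE,np.ones((7,7)))
M=cv2.morphologyEx(M,cv2.MORPH_OPEN,np.ones((5,5)))
cs,_=cv2.findContours(M,cv2.RETR_EXTERNAL,cv2.CHAIN_APPROX_NONE)
for c in cs:
    B=cv2.boxPoints(cv2.minAreaRect(c));P=np.array([ray(a,*q,.056) for q in B]);e=P[1]-P[0],P[2]-P[1]
    print(B.mean(0),P.mean(0).round(4),[(np.linalg.norm(k).round(4),np.degrees(np.arctan2(k[1],k[0])).round(1)) for k in e])
print("gauze z",np.nanmedian(W[M>0],0))
for u,v in ((270,190),(300,190),(330,150),(355,160),(350,212)): print(np.nanmedian(W[v-3:v+4,u-3:u+4],(0,1)).round(4))
cv2.imwrite("pics/c3.png",cv2.resize(px[60:260,200:400,::-1],None,fx=2.5,fy=2.5))
E
```

```text
[ 0.4 -1.3 10.8]
13.9667 115.0
[335.5 195. ] [0.5479 0.0176 0.056 ] [(np.float64(0.0497), np.float64(-88.6)), (np.float64(0.0751), np.float64(-179.8))]
gauze z [0.54740974 0.01821083 0.05981507]
[0.555  0.1467 0.0503]
[0.5564 0.0873 0.0507]
[0.6376 0.0287 0.0539]
[ 0.6186 -0.0215  0.0526]
[ 0.515  -0.0127  0.051 ]
```

View pics/c3.png

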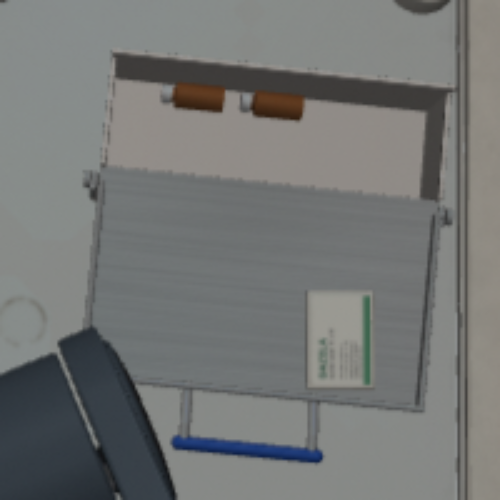

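The picture shows the vials in the trough, at crop (200,97) and (272,104), and the board down. The gauze is centred at crop (340,338), i.e. (0.5475, 0.018) with its yaw along the world x axis, and measures 52 x 77 mm. I'll probe down beside it and grasp it.

```bash
python3 - <<'E'
from h import *
g=[.5475,.018];b=91.4
r.set_gripper(.77,25)
p=[*g,.16];r.move_to(p,best(p,b))
r.move_linear([*g,.080],vel=.1);f0=np.array(r.current_contact_force());print(r.current_tool_pos(),f0.round(1))
z=.080
while z>.056:
    z-=.0015;r.move_linear([*g,z],vel=.03);r.sleep(.05)
    f=r.current_contact_force()[2]-f0[2]
    if abs(f)>4: break
print("z",z,r.current_tool_pos(),f)
r.move_linear([*g,z+.002],vel=.03)
r.set_gripper(0.,25)
print(r.current_opening()*85,r.current_finger_force(),np.round(r.current_contact_force(),1))
r.move_linear([*g,.13],vel=.08)
print(r.current_opening()*85,r.current_finger_force(),np.round(r.current_contact_force(),1),r.current_t())
s=snap("side","s4.png")
cv2.imwrite("pics/c4.png",cv2.resize(s["pixels"][120:320,120:370,::-1],None,fx=2,fy=2))
E
```

```text
[0.54786796 0.0179827  0.08052694] [0.7 0.9 0. ]
z 0.06499999999999999 [0.54769048 0.01797851 0.06581778] 12.399023768555251
52.920639670805365 35.84919990040362 [-2.7 -1.1 19.9]
53.350841848707425 26.28483295440674 [ 0.2  0.7 -1. ] 22.025
```

View pics/c4.png

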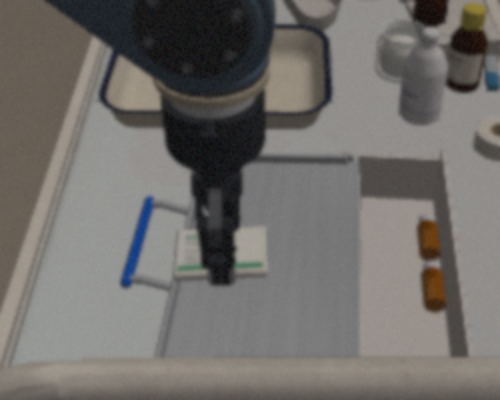

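The pack is held level, at 53 mm jaw width, in the gripper at crop (220,255). I'll place it in the tray with a force-probed set-down.

```bash
python3 - <<'E'
from h import *
t=[.5187,.4131];o=list(r.current_ee_rot())
r.move_linear([.5475,.018,.17],vel=.15)
r.move_linear([*t,.17],rot=o,vel=.2)
r.move_linear([*t,.032],vel=.1);r.sleep(.1);f0=r.current_contact_force()[2];z=.032
while z>.013:
    z-=.001;r.move_linear([*t,z],vel=.03);r.sleep(.05);f=r.current_contact_force()[2]-f0
    if f>3: break
print(z,r.current_tool_pos(),f,r.current_opening()*85)
r.set_gripper(.85,20);r.sleep(.2)
r.move_linear([*t,.2],vel=.12)
p=[.33,.25,.3];r.move_to(p,best(p,90));print(r.current_t())
a=snap("top","t5.png");W=cloud(a)
cv2.imwrite("pics/c5.png",cv2.resize(a["pixels"][70:300,60:400,::-1],None,fx=2,fy=2))
E
```

```text
0.02099999999999999 [0.51881375 0.41312675 0.02126771] 3.995368230338107 53.03584987247579
34.4167
```

View pics/c5.png

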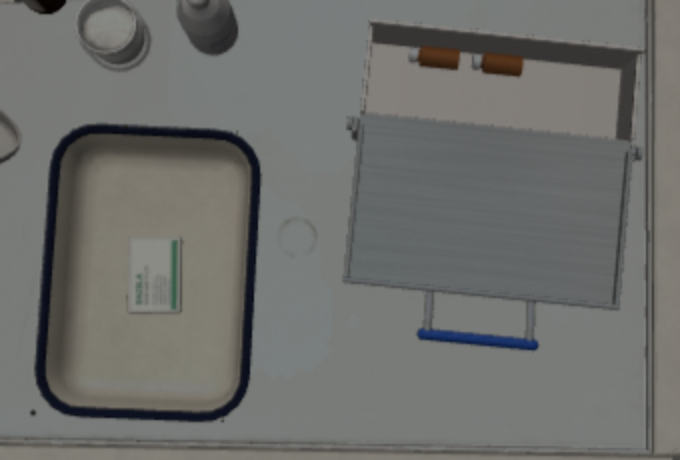

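The picture shows the gauze flat in the middle of the tray, at crop (155,275). Both vials are in the trough at (438,58) and (500,64), the board is down and the tray hasn't moved.

```bash
python3 -c "
from h import *
print(r.hand_in())"
```

```text
the job is handed in; nothing more can be done
None
```

I handed the job in at about 34 s: the last picture shows both vials in the trough, the board down, and the gauze pack flat in the middle of the unmoved tray; no verdict came back.

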